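Vent a dry-storage box and crack its stuck lid ajar

ROBOT

A 6-joint arm with a two-finger parallel gripper is mounted at the origin on the work surface. World frame = base frame: x ahead of the robot, y to its left, z up, the work surface at z = 0. Lengths are in mm, angles in rad, forces in N, time in s.
With the tool pointing down it reaches from about 350 to 875 mm from the base axis. Payload 4.2 kg.
Tool frame: the origin (TCP) lies between the finger pads; the fingertips stand 25 mm ahead of it and the grasp point (between the pads) lies 6 mm ahead of it; z points along the fingers, y is the line along which they close (so a half turn about z gives the same grasp; the last joint's range is limited). The gripper opens to 85 mm and grips with 20 to 120 N. Pads are 22 mm wide; open, the fingers measure 114 mm over their backs; the gripper's body (76 mm by 85 mm) begins 54 mm behind the grasp point. The pads swing forward as they close: fully open they stand 13 mm farther back than shut.
Start: joints at [1.456, 0.385, 0.008, 0, -1.194, -0.259], TCP at [228.189, 581.832, 256.312] pointing down, gripper open.
Joint ranges: [-3.14, 3.14], [-1.21, 2.06], [-1.07, 1.41], [-3.16, 2.05], [-2.99, -0.16], [-3.1, 3.1]. Speed limits (rad/s): [2.79, 2.79, 3.14, 3.14, 3.14, 3.14].

INTERFACE

Orientations are given as a unit quaternion [x, y, z, w].
In Python, from bench import arm gives the robot as it stands.
- The arm moves only by the shell command python3 -m pendant 'ROWS'. ROWS is JSON, a list of rows, each a list of 7 numbers: the shift along the tool's x, y, z in m, then the turn, a rotation vector about the tool's x, y, z in degrees, then the finger opening in m, from 0 to 0.0854. In form: [[x, y, z, wx, wy, wz, fingers], ...]. A call has 1 to 12 rows; each row shifts and turns the commanded pose from where the row before left it, along the tool's axes as they then stand; what a row does not reach is not made up. A row lasts 1/10 s, in which the tool goes at most 50 mm and 8.59 degrees, less where a joint would pass 70% of its speed; a pose out of reach is approached as far as the arm can. A call is refused whole if a number of a shift passes 0.05 or a number of a turn 8.59, either way. A call with a gripper value outside its range is refused whole. The fingers move at their own pace and stop on an object; the grip force is fixed at half the most. Time passes only in rows, so rows that do not move let the fingers close. It gives the time, the measured TCP pose, the force, the opening and the grip force at its end, in the units of the state.
- arm.read_state(): the state, without advancing time (a new reading comes with each control period).
- arm.get_image(name): name is "scene" or "top"; returns a dict with "image" (420x560x3 uint8, red, green, blue), "fx", "fy", "cx", "cy" (pixels), "xyz" and "rotation" of the camera in the world. Camera axes: x right, y down, z forward; pixel columns grow to the right and rows downward; lengths in mm; the calibration is good to about 2 mm. A picture is of the moment at which its call begins. There is no depth.
- arm.job_done(): hands the job in; it is judged then, once.
The state is a dict: "clock": time; "joints": joint angles; "joint_vel": joint speeds; "joint_efforts": joint torques, N m; "position": TCP position; "ee_rot": TCP orientation; "contact_force": force on the tool from outside, world axes, zero at the start; "wrist_torque": the same for the moment, N m; "gripper_width": finger opening in mm; "grasp_force": force on a finger pad.
Only numpy, scipy, OpenCV 4.12 (cv2) and the standard library are available. Lean on these libraries where they do the work, as an engineer would, in place of code of your own. Each camera call takes 0.05 s, during which the arm holds its last target. There are 200 camera calls.

TASK

Turn the stopcock beside the white dry-storage box until its white nose points at the green dot, and only then pull the stuck lid up by its red handle until the seal lets go. Hold the lid just ajar, its front edge about 5 cm up, without letting it fly wide open, and finish while still holding it there so the box can air. Leave the stopcock on the green dot and everything standing around the box where it is.

Things in the scene. Friction and masses are not known exactly. Their poses are not given: they have to be found in the camera images.
- chamber: White dry-storage box, fixed: 210 x 210 mm, 105 mm high. Origin: centre of its underside; x points from the handle side to the hinge side, y to the side with the aluminium valve block (110 x 110 mm, 70 mm high, its centre 40 mm toward the handle side and 175 mm to +y). It carries the lid and the stopcock.
- lid (a joint): Opening angle of the grey-framed clear lid (0.4 to 0.55 kg), rad, 0 shut to 0.52 at its stop; opening raises the handle side (turn by +angle about the box's +y axis through lid_hinge). 0.25 rad puts the front edge about 50 mm up. A tacky gasket holds it shut (see lid_hinge); let go, it falls shut and sticks again.
- lid_handle (a point): Middle of the lid's handle: a red round bar 14 mm in diameter, 112 mm long along the box's y, on two posts 100 mm apart. Shut, its centre is 161 mm above the table, 190 mm from the hinge line toward the handle side; 36 mm free space under the bar. Grip it across the bar from above; the bar may turn between the fingers. The axes turn with the lid.
- lid_hinge (a point): Middle of the lid's hinge line, along the box's y, 107 mm to the hinge side of the box's centre, 109 mm above the table. Gasket: the pull needed at the handle is greatest at the start, 13 to 18 N in all, halves within about 25 mm of handle travel, and beyond 45 mm only the lid's weight, 1 to 5 N, is left.
- stopcock (a joint): Angle of the stopcock, rad, counterclockwise from above positive, at 0 the white nose points to the box's handle side (-x); range -1.7 to 1.7; starts within 0.35 of 0; stays where it is left (friction about 0.06 N m).
- stopcock_grip (a point): On the vertical axis of the stopcock at the middle height of its grip: a black bar 56 mm long, 12 mm thick, 24 mm high, its underside 12 mm and its top 36 mm above the valve block (grip point 94 mm above the table). One end has a white nose. The bar lies along this frame's x axis, with the white nose at -x. Grip across the bar, from above.
- stopcock_aim (a point): The spot on the valve block that the white nose points at: 44 mm from the stopcock axis, some 10 mm ahead of the nose. It turns with the stopcock.
- dot_green: Green dot (vent position), 16 mm across, on the valve block's top, 44 mm from the stopcock axis, about 1 rad to one side or the other of the straight-ahead position. Origin: its centre.
- dot_orange: Orange dot (pump position), the same size, on the other side; not wanted.
- clamp_block: Bystander, leave alone: small red clamp block, 50 x 35 x 30 mm with a steel stud. Origin: centre of its underside.
- ring_gauge: Bystander, leave alone: steel ring gauge, 60 mm across, 20 mm high. Origin: centre of its underside.
- cleaner: Bystander, leave alone: white bottle with blue cap, 52 mm across, 140 mm tall. Origin: centre of its underside.
- vise: Bystander, leave alone: black precision vise, 70 x 110 x 48 mm. Origin: centre of its underside.
- parts_tray: Bystander, leave alone: blue tray of turned parts, 130 x 180 x 35 mm. Origin: centre of its underside.
- caliper: Bystander, leave alone: steel and black caliper, 200 mm long. Origin: centre of its underside.
- joystick: Bystander, leave alone: grey stage joystick box, 110 x 140 x 35 mm, stick up to 86 mm. Origin: centre of its underside.
- driver: Bystander, leave alone: yellow-handled screwdriver. Origin: centre of its underside.

How it is judged (in metres and radians):
On the way, in this order (a step that is already met when the one before it is completed fails the run):
1. the stopcock's nose points at the green dot while the lid is still shut (horizontal distance between stopcock_aim and dot_green below 0.009 m and value of joint lid below 0.04 rad), for 0.2 s.
2. the seal is broken: the lid is up past the sticky range, in the fingers (value of joint lid above 0.12 rad and contact force between the fingers and chamber above 0.5 N), for 0.2 s.
At the end, for the whole second after the job is handed in: The fingers hold the lid still (more than 0.5 N, under 0.05 rad/s) at 0.15 to 0.36 rad (front edge 3 to 7 cm up), the stopcock points at the green dot (aim spot within 9 mm, about 12 degrees) and no bystander has moved more than 30 mm (horizontal distance between stopcock_aim and dot_green below 0.009 m and value of joint lid between 0.15 and 0.36 rad and velocity of joint lid between -0.05 and 0.05 rad/s and contact force between the fingers and chamber above 0.5 N and not (distance of clamp_block from where it was at the start of the episode above 0.03 m) and not (distance of ring_gauge from where it was at the start of the episode above 0.03 m) and not (distance of cleaner from where it was at the start of the episode above 0.03 m) and not (distance of vise from where it was at the start of the episode above 0.03 m) and not (distance of parts_tray from where it was at the start of the episode above 0.03 m) and not (distance of caliper from where it was at the start of the episode above 0.03 m) and not (distance of joystick from where it was at the start of the episode above 0.03 m) and not (distance of driver from where it was at the start of the episode above 0.03 m)); the arm keeps its last pose, push and grip.
It fails at once if the lid was opened before the stopcock pointed at the green dot (value of joint lid above 0.06 rad and horizontal distance between stopcock_aim and dot_green above 0.012 m).
It fails at once if the lid flew wide open (value of joint lid above 0.45 rad).
It fails at once if a bystander was moved more than 30 mm (distance of any of clamp_block, ring_gauge, cleaner, vise, parts_tray, caliper, joystick, driver from where it was at the start of the episode above 0.03 m).
It also fails if it takes over 45 s, if anything falls off the work surface, if the arm or the gripper's body presses on something with over 40 N, if the wrist force passes 120 N, or if a joint passes its speed limit or range.

## Working session

There is one attempt and no reset: what is moved stays moved. The work goes in short steps, Python scripts to look and compute and a shell command to move; the robot and the scene stay as the last step left them, time stands still between calls to the robot, and variables do not carry over. Pictures are saved under pics/ and viewed, at most 10 in all, crops included, and the job is handed in when it is done.

```bash
mkdir -p pics; ls; python3 - <<'E'
from bench import arm
import cv2,json
for n in("scene","top"):
    d=arm.get_image(n); cv2.imwrite(f"pics/{n}0.png",d["image"][:,:,::-1])
    print(n,{k:(v.tolist() if hasattr(v,'tolist') else v) for k,v in d.items() if k!="image"})
print(arm.read_state())
E
```

```text
pics
scene {'fx': 490.4364276164971, 'fy': 490.4364276164971, 'cx': 282.2014833489505, 'cy': 210.09925352214705, 'xyz': [1229.0059595852185, -906.5333323282047, 1078.3117807328947], 'rotation': [0.8667469085916488, 0.27426359886706797, -0.13052325303629725, -0.3955919048718347]}
top {'fx': 518.3010761755735, 'fy': 518.3010761755735, 'cx': 274.7326014769427, 'cy': 213.392088179138, 'xyz': [280.4205877151074, -24.08854347342637, 1760.138902126644], 'rotation': [-0.697037230504938, 0.7114942524199417, -0.05560375233011626, 0.06944962771826439]}
{'clock': 0.1, 'joints': array([ 1.45562422e+00,  3.85465737e-01,  6.78455790e-03, -4.35192188e-04,
       -1.19398298e+00, -2.58598150e-01]), 'joint_vel': array([-0.00105921, -0.00135683,  0.00235708,  0.00134395, -0.00126753,
       -0.00149647]), 'joint_efforts': array([-4.44048510e-04, -3.93319094e+01,  1.88929510e+01,  4.19790924e+00,
       -2.58602799e-03,  5.67642488e-06]), 'position': array([228.01654495, 581.42766842, 255.34792936]), 'ee_rot': array([ 9.82572378e-01, -1.85877940e-01, -1.34818851e-04,  9.46005430e-04]), 'contact_force': array([-0.53477205,  0.33968159, -0.48821966]), 'wrist_torque': array([ 0.01387518, -0.00213189,  0.03975608]), 'grasp_force': 0.0, 'gripper_width': 85.59977257177752}
```

View pics/scene0.png

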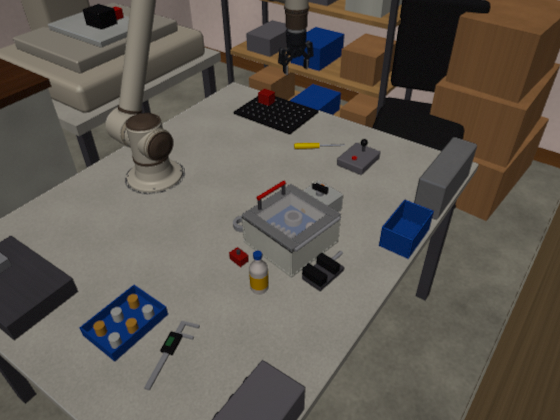

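View pics/top0.png

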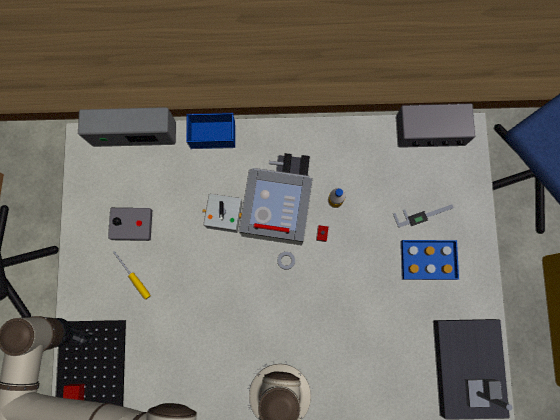

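The scene view shows the box near (290,228), with the red handle toward the robot. The top view shows the box at about (275,205), the red handle along (270,229) and the valve block at (222,212). The orange dot is at about (210,217) and the green at about (232,220). Next I'll zoom in and measure.

```bash
cat > h.py <<'E'
import numpy as np,cv2
from scipy.spatial.transform import Rotation as R
from bench import arm
def ray(d,u,v,z):
    r=R.from_quat(d["rotation"]).apply([(u-d["cx"])/d["fx"],(v-d["cy"])/d["fy"],1.]); c=np.array(d["xyz"])
    return c+r*(z-c[2])/r[2]
def proj(d,p):
    q=R.from_quat(d["rotation"]).inv().apply(np.array(p)-d["xyz"]); return np.array([d["cx"]+d["fx"]*q[0]/q[2],d["cy"]+d["fy"]*q[1]/q[2]])
E
python3 - <<'E'
from h import *
d=arm.get_image("top"); s=arm.get_image("scene")
im=d["image"]; print("base px",proj(d,[0,0,0]),proj(s,[0,0,0]))
cv2.imwrite("pics/c1.png",cv2.resize(im[185:240,195:265,::-1],None,fx=10,fy=10,interpolation=cv2.INTER_CUBIC))
cv2.imwrite("pics/c2.png",cv2.resize(s["image"][170:240,240:350,::-1],None,fx=7,fy=7,interpolation=cv2.INTER_CUBIC))
def blob(lo,hi,u0,u1,v0,v1,z,d=d):
    h=cv2.cvtColor(d["image"],cv2.COLOR_RGB2HSV); m=cv2.inRange(h,lo,hi)[v0:v1,u0:u1]; v,u=np.nonzero(m); u=u+u0;v=v+v0
    P=np.array([ray(d,a,b,z)[:2] for a,b in zip(u,v)]); c=P.mean(0); w,V=np.linalg.eigh(np.cov((P-c).T))
    print(len(u),(u.mean(),v.mean()),c,V[:,1],np.sqrt(w*12))
blob((0,150,80),(8,255,255),240,310,215,245,163)
blob((50,90,50),(85,255,255),200,245,190,232,70)
blob((8,120,100),(25,255,255),200,245,190,232,70)
blob((0,0,0),(180,255,70),205,240,195,226,106)
E
```

```text
base px [280.47672856 393.8897356 ] [155.18336565 175.56138714]
116 (np.float64(271.0086206896552), np.float64(227.3706896551724)) [522.61220732  17.08433918] [0.17814415 0.9840044 ] [ 11.1292056  106.08349053]
15 (np.float64(231.6), np.float64(219.6)) [565.58079442 149.55118149] [-0.73250547  0.68076114] [12.15536902 13.70071739]
33 (np.float64(217.6060606060606), np.float64(214.45454545454547)) [583.94075724 196.06174361] [0.04144713 0.9991407 ] [ 30.06708823 173.86526382]
56 (np.float64(221.23214285714286), np.float64(208.64285714285714)) [596.43906784 179.52258528] [-0.99799495 -0.06329363] [13.477076   48.03494849]
```

View pics/c1.png

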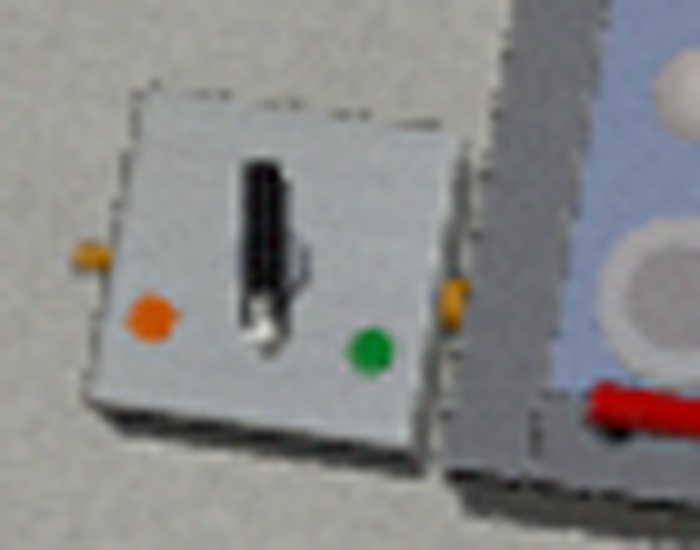

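View pics/c2.png

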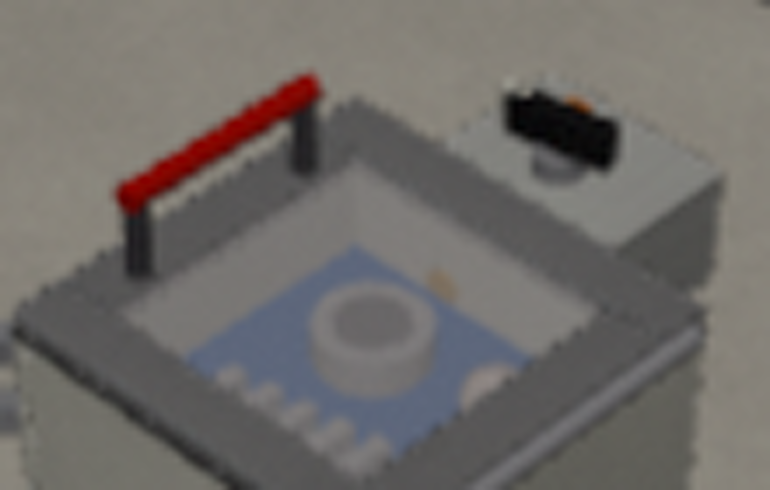

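The crops agree. In c1 (10x, offset 195,185) the green dot is at (370,350), the orange at (152,318), and the bar runs from (263,160) to its white nose at about (265,340). The handle is on the robot's side of the box. Next: axis and angles.

```bash
python3 - <<'E'
from h import *
d=arm.get_image("top")
f=lambda X,Y,z:ray(d,195+(X-4.5)/10,185+(Y-4.5)/10,z)[:2]
g,o=f(370,350,70),f(152,318,70)
t,n=f(263,163,106),f(265,342,104)
print("g,o",g,o,np.linalg.norm(g-o),"bar",t,n,np.linalg.norm(t-n),"mid",(t+n)/2)
c=[f(*p,70) for p in((143,95),(460,130),(95,402),(418,450))]
print("block",c,np.mean(c,0))
m=(g+o)/2; e=(g-o)/np.linalg.norm(g-o); h=np.sqrt(44**2-(np.linalg.norm(g-o)/2)**2)
ax=m+h*np.array([-e[1],e[0]]); print("axis from dots",ax, m-h*np.array([-e[1],e[0]]))
for A in(ax,[596.1,181.6]):
  print("rel",[ (np.linalg.norm(p-A),np.arctan2(*(p-A)[::-1])) for p in(g,o,n)], "bar dir",np.arctan2(*(n-t)[::-1]))
s=arm.get_image("scene")
for p in([522.6,17.1,161],[*g,70],[*ax,106],[*n,104],[*t,106]): q=proj(s,p); print(q,(q-[240,170])*7+3)
E
```

```text
g,o [565.75104716 149.71645355] [578.12736985 222.15763264] 73.4908007330878 bar [622.33744434 180.76032343] [563.40365222 180.37474171] 58.93505346674646 mid [592.87054828 180.56753257]
block [array([653.91546136, 225.44017696]), array([639.50060982, 119.34165066]), array([550.3231609 , 240.97826097]), array([531.93893636, 133.97885392])] [593.91954211 179.93473563]
axis from dots [595.79633604 181.8611361 ] [548.08208097 190.01295009]
rel [(np.float64(44.0), np.float64(-2.3224495520288606)), (np.float64(43.99999999999999), np.float64(1.9840240005561156)), (np.float64(32.42676877226244), np.float64(-3.0957380874664113))] bar dir -3.135050121514284
rel [(np.float64(44.0183992537249), np.float64(-2.331540447717932)), (np.float64(44.36143595806332), np.float64(1.9879292190059612)), (np.float64(32.719297301412226), np.float64(-3.104136322207579))] bar dir -3.135050121514284
[271.24324892 188.95790795] [221.70274247 135.70535565]
[306.62245564 194.79872117] [469.35718946 176.59104817]
[320.12836099 184.31377699] [563.89852695 103.1964389 ]
[311.41678628 181.56281798] [502.91750397  83.93972584]
[326.9842712  187.37655304] [611.88989837 124.63587126]
```

```bash
cat >> h.py <<'E'
def to(target,yaw=None):
    s=arm.read_state(); r=R.from_quat(s["ee_rot"]); M=r.as_matrix()
    y=np.arctan2(M[1,0],M[0,0]); print("clock",s["clock"],"pos",s["position"].round(1),"yaw",y.round(3),"tilt",M[:,2].round(3),"w",s["gripper_width"].round(1),"F",s["contact_force"].round(1),"j6",s["joints"][5].round(2))
    print("tool shift mm",r.inv().apply(np.array(target)-s["position"]).round(1))
    if yaw is not None: print("wz deg",-np.degrees((yaw-y+np.pi)%(2*np.pi)-np.pi).round(1))
E
python3 -m pendant '[[0.0406,0.0198,0,0,0,0,0.085],[0.0406,0.0198,0,0,0,0,0.07],[0.0406,0.0198,0,0,0,0,0.05],[0.0406,0.0198,0,0,0,0,0.05],[0.0406,0.0198,0,0,0,0,0.05],[0.0406,0.0198,0,0,0,0,0.05],[0.0406,0.0198,0,0,0,0,0.05],[0.0406,0.0198,0,0,0,0,0.05],[0.0406,0.0198,0,0,0,0,0.05],[0.0406,0.0198,0,0,0,0,0.05],[0.0406,0.0198,0,0,0,0,0.05],[0.0406,0.0198,0,0,0,0,0.05]]'
python3 -m pendant '[[0,0,0,0,0,-7.3,0.05],[0,0,0,0,0,-7.3,0.05],[0,0,0,0,0,-7.2,0.05],[0,0,0,0,0,0,0.05],[0,0,0,0,0,0,0.05]]'
python3 -c "from h import *;to([595.3,181.3,102],0.006)"
```

```text
clock: 1.5
position: [596.0, 181.2, 256.4]
ee_rot: [0.983, -0.186, 0.0, -0.0]
contact_force: [1.5, 1.0, 0.2]
gripper_width: 50.3
grasp_force: 0.0
clock: 2.0
position: [594.9, 182.7, 256.2]
ee_rot: [1.0, 0.002, -0.0, 0.0]
contact_force: [0.1, 0.4, 0.7]
gripper_width: 49.7
grasp_force: 0.0Traceback (most recent call last):
  File "<string>", line 1, in <module>
    from h import *;to([595.3,181.3,102],0.006)
                    ~~^^^^^^^^^^^^^^^^^^^^^^^^^
  File "h.py", line 11, in to
    y=np.arctan2(M[1,0],M[0,0]); print("clock",s["clock"],"pos",s["position"].round(1),"yaw",y.round(3),"tilt",M[:,2].round(3),"w",s["gripper_width"].round(1),"F",s["contact_force"].round(1),"j6",s["joints"][5].round(2))
                                                                                                                                   ^^^^^^^^^^^^^^^^^^^^^^^^
AttributeError: 'float' object has no attribute 'round'
```

```bash
sed -i 's/s\["gripper_width"\].round(1)/round(s["gripper_width"],1)/' h.py
python3 -m pendant '[[0,0.001,0.03,0,0,0,0.05],[0,0,0.035,0,0,0,0.05],[0,0,0.035,0,0,0,0.05],[0,0,0.03,0,0,0,0.05],[0,0,0.015,0,0,0,0.05],[0,0,0.008,0,0,0,0.05],[0,0,0,0,0,0,0.05]]'
python3 - <<'E'
from h import *
to([595.3,181.3,102],0.006)
s=arm.get_image("scene")
cv2.imwrite("pics/c3.png",cv2.resize(s["image"][130:220,260:370,::-1],None,fx=6,fy=6,interpolation=cv2.INTER_CUBIC))
E
```

```text
clock: 2.7
position: [594.6, 181.7, 102.4]
ee_rot: [1.0, 0.003, -0.001, 0.0]
contact_force: [0.2, -0.5, -1.0]
gripper_width: 50.2
grasp_force: 0.0
clock 2.7 pos [594.6 181.7 102.4] yaw 0.006 tilt [-0.002 -0.001 -1.   ] w 50.2 F [ 0.2 -0.5 -1. ] j6 1.02
tool shift mm [0.7 0.4 0.4]
wz deg -0.0
```

View pics/c3.png

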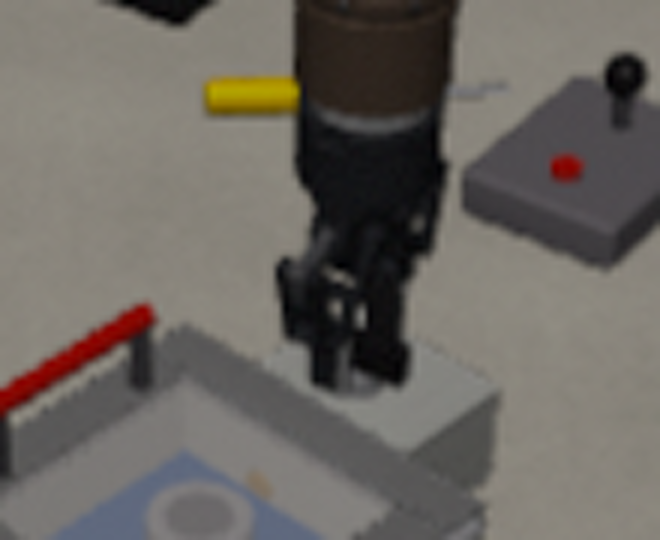

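The fingers straddle the bar around pixel (350,360) of the crop. I'll close the gripper.

```bash
python3 -m pendant '[[0.0005,0,0,0,0,0,0.03],[0,0,0,0,0,0,0.0],[0,0,0,0,0,0,0.0],[0,0,0,0,0,0,0.0],[0,0,0,0,0,0,0.0],[0,0,0,0,0,0,0.0]]'; python3 -c "from h import *;to([595.3,181.3,102],0.81);print(arm.read_state()['wrist_torque'])"
```

```text
clock: 3.35
position: [596.7, 178.7, 107.4]
ee_rot: [1.0, 0.003, 0.001, 0.002]
contact_force: [-0.1, -12.4, 11.2]
gripper_width: 10.9
grasp_force: 71.1
clock 3.35 pos [596.7 178.7 107.4] yaw 0.007 tilt [ 0.003 -0.004 -1.   ] w 10.9 F [ -0.1 -12.4  11.2] j6 1.02
tool shift mm [-1.4 -2.6  5.4]
wz deg -46.0
[-3.01372252  0.13203448 -0.04078598]
```

```bash
python3 -m pendant '[[0,0.002,-0.005,0,0,0,0],[0,0.001,0,0,0,0,0],[0,0,0,0,0,0,0]]'; python3 -m pendant '[[0,0,0,0,0,-6.6,0],[0,0,0,0,0,-6.6,0],[0,0,0,0,0,-6.6,0],[0,0,0,0,0,-6.6,0],[0,0,0,0,0,-6.6,0],[0,0,0,0,0,-6.6,0],[0,0,0,0,0,-6.6,0],[0,0,0,0,0,0,0],[0,0,0,0,0,0,0]]'; python3 -c "from h import *;to([595.3,181.3,102],0.81);print(arm.read_state()['wrist_torque'])"
```

```text
clock: 3.65
position: [596.7, 178.4, 107.6]
ee_rot: [1.0, 0.003, 0.001, -0.001]
contact_force: [5.6, -2.4, -9.4]
gripper_width: 10.9
grasp_force: 68.3
clock: 4.55
position: [597.3, 176.9, 107.6]
ee_rot: [0.919, 0.395, 0.001, 0.001]
contact_force: [9.9, -6.7, -10.1]
gripper_width: 10.8
grasp_force: 68.1
clock 4.55 pos [597.3 176.9 107.6] yaw 0.812 tilt [ 0.003 -0.001 -1.   ] w 10.8 F [  9.9  -6.7 -10.1] j6 1.83
tool shift mm [ 1.8 -4.5  5.6]
wz deg 0.1
[-2.00952339 -2.56747037  0.00997319]
```

```bash
python3 -m pendant '[[0,0,0,0,0,0,0.045],[0,0,0,0,0,0,0.045],[0,0,0,0,0,0,0.045],[0,0,0,0,0,0,0.045],[0,0,-0.03,0,0,0,0.045],[0,0,-0.05,0,0,0,0.045],[0,0,-0.05,0,0,0,0.045],[0,0,-0.03,0,0,0,0.045],[0,-0.05,0,0,0,0,0.045],[0,-0.05,0,0,0,0,0.045],[0,-0.05,0,0,0,0,0.045],[0,-0.05,0,0,0,0,0.045]]'
python3 - <<'E'
from h import *
to([524,16,250],-1.75)
for n,b,k in(("top",(185,240,195,265),10),("scene",(160,240,240,350),7)):
    s=arm.get_image(n)["image"][b[0]:b[1],b[2]:b[3],::-1]
    cv2.imwrite(f"pics/d_{n}.png",cv2.resize(s,None,fx=k,fy=k,interpolation=cv2.INTER_CUBIC))
E
```

```text
clock: 5.75
position: [448.5, 317.3, 269.0]
ee_rot: [0.919, 0.395, 0.001, -0.0]
contact_force: [0.1, 0.8, 0.2]
gripper_width: 44.9
grasp_force: 0.0
clock 5.75 pos [448.5 317.3 269. ] yaw 0.813 tilt [ 0.001  0.001 -1.   ] w 44.9 F [0.1 0.8 0.2] j6 1.47
tool shift mm [-167.   261.9   18.7]
wz deg 146.8
```

View pics/d_top.png

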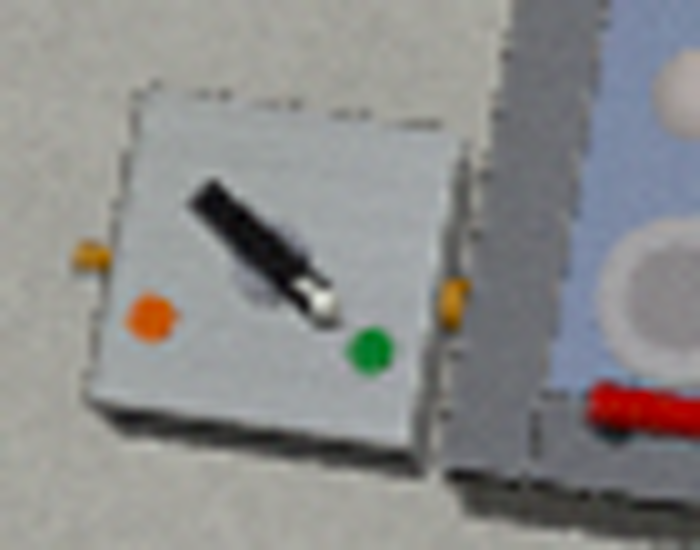

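In the crop, the bar runs from (207,195) to the nose tip at (328,315), and the green dot is at (370,350). I'll check the angle after correcting for height.

```bash
python3 - <<'E'
from h import *
d=arm.get_image("top")
f=lambda X,Y,z:ray(d,195+(X-4.5)/10,185+(Y-4.5)/10,z)[:2]
g=f(370,350,70)
for t,n in(((203,195),(328,315)),((207,192),(322,310))):
  t,n=f(*t,106),f(*n,104); e=(n-t)/np.linalg.norm(n-t)
  for A in([595.8,181.7],(t+n)/2): print(A,np.arctan2(e[1],e[0]),np.arctan2(*(g-A)[::-1]),A+44*e-g)
E
```

```text
[595.8, 181.7] -2.3532642642230592 -2.325017819959797 [-0.97244486  0.77981454]
[591.992595   180.11291462] -2.3532642642230592 -2.2829665646302537 [-4.77984985 -0.80727084]
[595.8, 181.7] -2.386037177481845 -2.325017819959797 [-1.97824101  1.81305004]
[593.32323775 180.43489699] -2.386037177481845 -2.3022715422261815 [-4.45500326  0.54794703]
```

The stopcock is within about 5 mm of the dot at worst, under the 9 mm limit. On to the handle: turn first.

```bash
python3 -m pendant '[[0,0,0,0,0,8.2,0.05],[0,0,0,0,0,8.2,0.05],[0,0,0,0,0,8.2,0.05],[0,0,0,0,0,8.2,0.05],[0,0,0,0,0,8.2,0.05],[0,0,0,0,0,8.2,0.05],[0,0,0,0,0,8.2,0.05],[0,0,0,0,0,8.2,0.05],[0,0,0,0,0,8.2,0.05]]'; python3 -m pendant '[[0,0,0,0,0,8.2,0.05],[0,0,0,0,0,8.2,0.05],[0,0,0,0,0,8.2,0.05],[0,0,0,0,0,8.2,0.05],[0,0,0,0,0,8.2,0.05],[0,0,0,0,0,8.2,0.05],[0,0,0,0,0,8.2,0.05],[0,0,0,0,0,8.2,0.05],[0,0,0,0,0,0,0.05],[0,0,0,0,0,0,0.05]]'; python3 -c "from h import *;to([523.5,15,230],-1.75)"
```

```text
clock: 6.8
position: [451.0, 315.4, 268.5]
ee_rot: [0.971, -0.239, 0.0, -0.0]
contact_force: [-0.1, -0.2, 0.3]
gripper_width: 50.2
grasp_force: 0.0
clock: 7.8
position: [450.7, 315.7, 268.4]
ee_rot: [-0.69, 0.724, -0.0, 0.0]
contact_force: [0.0, 0.9, -0.4]
gripper_width: 50.0
grasp_force: 0.0
clock 7.8 pos [450.7 315.7 268.4] yaw -1.618 tilt [ 0.  0. -1.] w 50.0 F [ 0.   0.9 -0.4] j6 -0.95
tool shift mm [296.9 -86.9  38.4]
wz deg 7.6
```

```bash
python3 -m pendant '[[0.037,-0.011,0.004,0,0,0,0.05],[0.037,-0.011,0.005,0,0,0,0.05],[0.037,-0.011,0.005,0,0,0,0.05],[0.037,-0.011,0.005,0,0,0,0.05],[0.037,-0.011,0.005,0,0,0,0.05],[0.037,-0.011,0.005,0,0,0,0.05],[0.037,-0.011,0.005,0,0,0,0.05],[0.037,-0.01,0.004,0,0,0,0.05],[0,0,0,0,0,7.6,0.05],[0,0,0,0,0,0,0.05],[0,0,0,0,0,0,0.05]]'; python3 -c "from h import *;to([523.5,15,167],-1.75)"
```

```text
clock: 8.9
position: [522.7, 16.2, 230.4]
ee_rot: [-0.641, 0.767, -0.0, 0.0]
contact_force: [0.3, -0.1, -0.1]
gripper_width: 49.8
grasp_force: 0.0
clock 8.9 pos [522.7  16.2 230.4] yaw -1.749 tilt [ 0.  0. -1.] w 49.8 F [ 0.3 -0.1 -0.1] j6 -0.52
tool shift mm [ 1.  -1.  63.4]
wz deg 0.1
```

```bash
python3 -m pendant '[[0.001,-0.001,0.02,0,0,0,0.05],[0,0,0.02,0,0,0,0.05],[0,0,0.014,0,0,0,0.05],[0,0,0.008,0,0,0,0.05],[0,0,0,0,0,0,0.05]]'; python3 - <<'E'
from h import *
to([523.5,15,167],-1.75)
s=arm.get_image("scene")["image"][120:220,230:340,::-1]
cv2.imwrite("pics/e.png",cv2.resize(s,None,fx=6,fy=6,interpolation=cv2.INTER_CUBIC))
E
```

```text
clock: 9.4
position: [522.9, 15.6, 167.5]
ee_rot: [-0.641, 0.768, 0.0, -0.001]
contact_force: [-0.6, 0.6, 0.4]
gripper_width: 50.0
grasp_force: 0.0
clock 9.4 pos [522.9  15.6 167.5] yaw -1.75 tilt [-0.002 -0.001 -1.   ] w 50.0 F [-0.6  0.6  0.4] j6 -0.52
tool shift mm [ 0.5 -0.7  0.5]
wz deg 0.0
```

View pics/e.png

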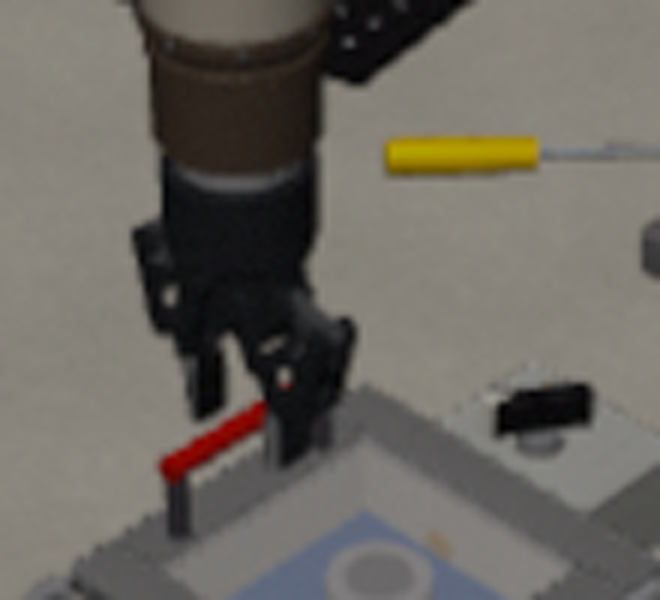

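The fingers straddle the bar near its middle, at (200,390) and (290,430). I'll close the gripper.

```bash
python3 -m pendant '[[0,0,0,0,0,0,0.03],[0,0,0,0,0,0,0],[0,0,0,0,0,0,0],[0,0,0,0,0,0,0],[0,0,0,0,0,0,0],[0,0,0,0,0,0,0]]'; python3 -c "from h import *;to([523.5,15,167],-1.75)"
```

```text
clock: 10.05
position: [526.8, 15.1, 169.8]
ee_rot: [-0.641, 0.768, -0.003, 0.003]
contact_force: [7.8, -3.3, -2.9]
gripper_width: 11.9
grasp_force: 58.4
clock 10.05 pos [526.8  15.1 169.8] yaw -1.751 tilt [ 0.008  0.    -1.   ] w 11.9 F [ 7.8 -3.3 -2.9] j6 -0.52
tool shift mm [0.7 3.2 2.7]
wz deg -0.1
```

```bash
python3 -m pendant '[[0,-0.003,0,0,0,0,0],[0,-0.001,-0.003,0,0,0,0],[0,-0.001,-0.004,0,0,0,0],[0,-0.0015,-0.005,0,0,0,0],[0,-0.0015,-0.005,0,0,0,0],[0,-0.002,-0.005,0,0,0,0],[0,-0.002,-0.005,0,0,0,0],[0,0,0,0,0,0,0]]'; python3 -c "from h import *;to([526.8,15.1,169.8],-1.75)"
```

```text
clock: 10.85
position: [534.2, 13.6, 192.8]
ee_rot: [-0.64, 0.769, 0.002, -0.001]
contact_force: [4.3, 2.9, -13.4]
gripper_width: 11.6
grasp_force: 58.8
clock 10.85 pos [534.2  13.6 192.8] yaw -1.753 tilt [-0.004  0.001 -1.   ] w 11.6 F [  4.3   2.9 -13.4] j6 -0.51
tool shift mm [-0.1  7.5 23. ]
wz deg -0.2
```

```bash
python3 -m pendant '[[0,-0.002,-0.005,0,0,0,0],[0,-0.0025,-0.005,0,0,0,0],[0,-0.0025,-0.005,0,0,0,0],[0,-0.0025,-0.005,0,0,0,0],[0,-0.0015,-0.003,0,0,0,0],[0,0,0,0,0,0,0],[0,0,0,0,0,0,0],[0,0,0,0,0,0,0],[0,0,0,0,0,0,0]]'; python3 - <<'E'
from h import *
to([526.8,15.1,169.8],-1.75)
a=arm.get_image("scene")["image"][120:240,220:360,::-1]
t=arm.get_image("top")["image"][185:240,195:310,::-1]
a=cv2.resize(a,None,fx=5,fy=5,interpolation=cv2.INTER_CUBIC); 
cv2.imwrite("pics/f.png",a)
cv2.imwrite("pics/ft.png",cv2.resize(t,None,fx=6,fy=6,interpolation=cv2.INTER_CUBIC))
E
```

```text
clock: 11.75
position: [546.2, 11.6, 218.6]
ee_rot: [-0.64, 0.768, 0.0, 0.001]
contact_force: [2.6, 4.6, -5.4]
gripper_width: 12.0
grasp_force: 58.5
clock 11.75 pos [546.2  11.6 218.6] yaw -1.752 tilt [ 0.001  0.001 -1.   ] w 12.0 F [ 2.6  4.6 -5.4] j6 -0.5
tool shift mm [ 0.1 19.7 48.8]
wz deg -0.1
```

View pics/f.png

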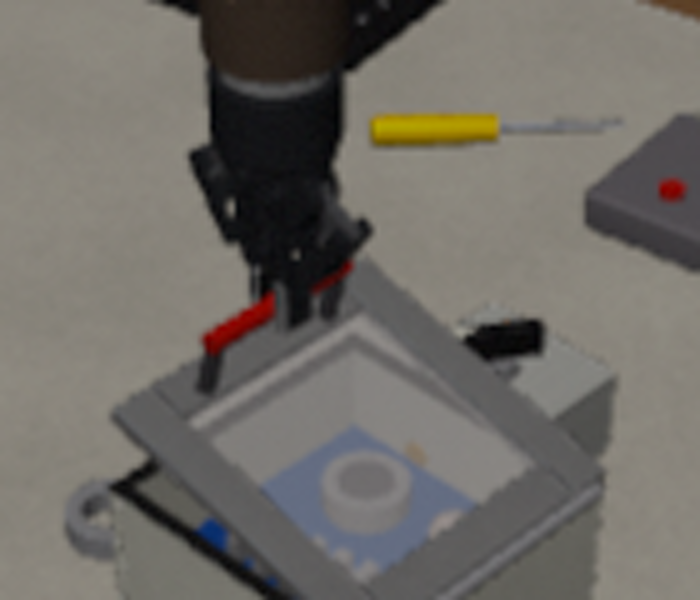

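The lid is clearly ajar (frame corner at (120,415), box rim at (115,485)) and the fingers are on the bar. About 49 mm of handle lift gives roughly 0.27 rad. The stopcock hasn't moved, so I'm handing in.

```bash
python3 -c "from bench import arm;print(arm.job_done())"
```

```text
the job is handed in; nothing more can be done
None
```

I handed the job in at about 12 s with the stopcock within about 5 mm of the green dot and the lid held about 5 cm ajar (roughly 0.27 rad) in the gripper. I touched no bystander, but the hand-in call returned no verdict.

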